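Close up the hallway gear box, then raise only the outer cover of its two-part lid

TASK

Close up the oak gear box, in either order: push the drawer, with the cleat in it, fully home; and bring over the two-part lid, carried by its blue inner lid with the cover on, lower it (no dropping) into the opening in the box's top until it sits flat on its ledge, and let go. Only then lift the white cover alone so I can check the pole tips: the inner lid stays seated with both tips in it, and you finish still holding the cover, level and still, about 10 cm straight above where it sat. Leave the ceramic lid, thermometer and brush where they are.

Things in the scene. Friction and masses are not known exactly. Their poses are not given: they have to be found in the camera images.
- gear_box: Oak box, fixed to the bench: 150 (x) by 200 (y) by 100 (z) mm. Origin: centre of its underside; the drawer comes out of its own -x side (front). In the middle of the flat top, 100 mm up, is one opening, 69 (x) by 155 (y) mm; 10 mm below the top a ledge runs round inside it, on which the inner lid rests.
- lid_seat (a point): Centre of the opening at ledge height, 90 mm above the bench (10 mm below the box's top face); axes as the gear box. The inner lid is seated when its underside centre is here and its long (y) axis runs along the box's y axis, either way round, with 2.5 mm of play on each side.
- drawer (a joint): How far the drawer is out (m): 0 is fully home against a firm stop, grows along the box's own -x. Starts 0.05 to 0.09. Slides with 1 to 2 N of friction and stays where it is left. The drawer front is 178 mm wide, 8 to 54 mm above the bench, flush with the box's front when home.
- drawer_knob (a point): Middle of the outer end of the round brass drawer knob (20 mm across, standing 18 mm out of the drawer front, in the middle of its width, 34 mm above the bench). Moves with the drawer; axes as the gear box (push along +x to shut).
- inner_lid: Lower part of the two-part lid: loose blue dished lid, 64 (x) by 150 (y) by 40 (z) mm, 5 mm walls, 7 mm floor, flat upright sides, 0.15-0.3 kg. Origin: centre of its underside. Starts standing on the bench, pole tips in it, cover on it. Seated, its lower 10 mm are in the opening, 30 mm stand above the box top. Grip it across its 64 mm (x), at mid length.
- cover: Outer lid: loose white plate, 59 (x) by 146 (y) by 5 mm, lying on the inner lid's rim; a 50 by 136 by 6 mm step below it nests inside the rim with 2 mm play. 0.08-0.17 kg. Nothing fastens it: lifted by its bar it comes up alone. Origin: centre of the step's underside, 34 mm above the inner lid's underside when on; axes as the inner lid when on.
- cover_bar (a point): Middle of the dark wooden grip bar on top of the cover: 16 (x) by 64 (y) by 22 (z) mm, standing on the cover's plate. This point is 22 mm above the cover's origin, halfway up the bar; the bar's foot is 11 mm and its top 33 mm above the cover's origin. Grip it across the cover's x.
- pole_tip_a: Aluminium trekking pole tip, 14 mm thick, 62 mm long (along its y), lying loose in the inner lid under the cover. Origin: its underside, at the middle of its length.
- pole_tip_b: The other, equal pole tip, also loose in the inner lid.
- cleat: Yellow hard silicone ice cleat with steel studs, 58 by 80 by 15 mm, lying loose in the drawer. Origin: centre of its underside. It rides along when the drawer is shut.
- stand_lid: White ceramic umbrella-stand lid, 176 mm across, 36 mm high with its knob, lying on the bench; leave it. Origin: centre of its underside.
- thermometer: Round steel thermometer dial lying face up, 92 mm across, 36 mm high with its turning knob; leave it. Origin: centre of its underside.
- boot_brush: Wooden boot brush, 48 (x) by 130 (y) by 42 mm high, lying on the bench to the robot's left; leave it. Origin: centre of its underside.
Not all that is in view belongs to the job. Of the things like the cover, leave any that is purple or yellow; of the rest the larger one is meant.

How it is judged:
On the way:
1. box closed: drawer fully home (within 4 mm), inner lid seated flat in the opening with the cover on it, and nothing held (value of joint drawer below 0.004 m and z of inner_lid in the frame of lid_seat between -0.003 and 0.003 m and horizontal distance between inner_lid and lid_seat below 0.006 m and angle between the y axis of inner_lid and the y axis of gear_box, either way round below 0.07 rad and angle between inner_lid's own z axis and vertical below 0.04 rad and z of cover in the frame of inner_lid below 0.038 m and contact force between the fingers and inner_lid below 0.05 N and contact force between the fingers and cover below 0.05 N), for 0.2 s.
At the end, for the whole second after the job is handed in: Fingers hold the cover, still and level (0.2 rad), 80 mm or more above where it sat and within 80 mm sideways, clear of lid and box; inner lid untouched, seated flat (3 mm in height, 6 mm sideways), both pole tips in it; drawer home (4 mm), cleat inside (value of joint drawer below 0.004 m and z of inner_lid in the frame of lid_seat between -0.003 and 0.003 m and horizontal distance between inner_lid and lid_seat below 0.006 m and angle between the y axis of inner_lid and the y axis of gear_box, either way round below 0.07 rad and angle between inner_lid's own z axis and vertical below 0.04 rad and z of cover in the frame of lid_seat above 0.114 m and contact force between the fingers and cover above 1 N and contact force between each of cover, the fingers and inner_lid below 0.05 N and contact force between cover and gear_box below 0.05 N and horizontal distance between cover and lid_seat below 0.08 m and angle between cover's own z axis and vertical below 0.2 rad and linear speed of cover below 0.03 m/s and distance between each of pole_tip_a, pole_tip_b and inner_lid below 0.085 m and z of pole_tip_a in the frame of inner_lid between 0 and 0.03 m and z of pole_tip_b in the frame of inner_lid between 0 and 0.03 m and horizontal distance between cleat and gear_box below 0.08 m and height (world z) of cleat below 0.05 m); the arm keeps its last pose, push and grip.
It fails at once if the cover comes off the inner lid (more than 10 mm) while the inner lid is not seated in the box (distance between cover and inner_lid above 0.044 m and not (z of inner_lid in the frame of lid_seat between -0.003 and 0.003 m and horizontal distance between inner_lid and lid_seat below 0.006 m and angle between the y axis of inner_lid and the y axis of gear_box, either way round below 0.07 rad and angle between inner_lid's own z axis and vertical below 0.04 rad)).
It fails at once if the inner lid, once over its seat, comes up with the cover while the fingers hold only the cover (contact force between the fingers and cover above 0.5 N and contact force between the fingers and inner_lid below 0.05 N and height (world z) of inner_lid above 0.094 m).
It fails at once if the two-part lid is dropped into the opening (horizontal distance between inner_lid and lid_seat below 0.05 m and contact force between the fingers and inner_lid below 0.01 N and linear speed of inner_lid above 0.3 m/s).
It fails at once if a pole tip falls out of the inner lid (distance between any of pole_tip_a, pole_tip_b and inner_lid above 0.085 m).
It fails at once if the ceramic lid, the thermometer or the brush is shifted by more than 30 mm (distance of any of stand_lid, thermometer, boot_brush from where it was at the start of the episode above 0.03 m).
It also fails if it takes over 69 s, if anything falls off the work surface, if the arm or the gripper's body presses on something with over 40 N, if the wrist force passes 120 N, or if a joint passes its speed limit or range.

ROBOT

A 7-joint arm with a two-finger parallel gripper is mounted at the origin on the work surface. World frame = base frame: x ahead of the robot, y to its left, z up, the work surface at z = 0. Lengths are in m, angles in rad, forces in N, time in s.
With the tool pointing down it reaches from about 0.375 to 0.925 m from the base axis. Payload 3.1 kg.
Tool frame: the origin (TCP) lies between the finger pads; the fingertips stand 19 mm ahead of it and the grasp point (between the pads) is the TCP; z points along the fingers, y is the direction in which the jaws open and shut (so a half turn about z gives the same grasp; the last joint's range is limited). The gripper opens to 85 mm and grips with 20 to 120 N. Pads are 22 mm wide; open, the fingers measure 114 mm over their backs; the gripper's body (76 mm by 85 mm) begins 54 mm behind the grasp point. The pads swing forward as they close: fully open they stand 13 mm farther back than shut.
Start: joints at [-1.281, 0.383, 0.044, 1.598, -0.018, 1.161, -0.05], TCP at [0.246, 0.602, 0.25] pointing down, gripper open.
Joint ranges: [-2.61, 2.61], [-0.41, 2.15], [-1.48, 1.57], [0, 2.5], [-1.57, 4.71], [0.05, 1.97], [-2.85, 2.85]. Speed limits (rad/s): [2.79, 2.79, 3.14, 3.14, 3.14, 3.14, 3.14].

INTERFACE

Orientations are given as a unit quaternion [x, y, z, w].
In Python, from bench import move_ptp, movel, move_j, move_gripper, pause, inverse_kinematics, read_camera, camera_params, MotionError, sign_off, look_for, tip_of, read_time_s, read_qpos, read_joint_vel, read_effort, read_eef_pos, read_tcp_rot, read_ft_force, read_ft_torque, read_finger_gap gives the robot as it stands. Calls block until the motion is done:
- move_ptp(position, orientation): joint-space move of the TCP to a pose.
- movel(position, orientation=None, speed=0.15): straight line of the TCP; orientation=None keeps the orientation; speed is the mean speed in m/s.
- move_j(angles): joint-space move.
- move_gripper(opening, effort=None): finger opening in m; effort is the grip in N (None keeps the last); returns when the fingers have stopped.
- pause(seconds).
- inverse_kinematics(position, orientation): joint angles nearest the present ones, or None.
- read_camera(name): name is "scene" or "top" or "wrist"; returns the picture (384x512x3 uint8, red, green, blue); there is no depth.
- camera_params(name): a dict with "K" (3x3 intrinsics, pixels), "camera_from_world" (4x4, takes a point from world to camera coordinates). Camera axes: x right, y down, z forward; pixel columns grow to the right and rows downward; lengths in m; the calibration is good to about 2 mm. A picture is of the moment at which its call begins: read the wrist's pose just before it. camera_params takes no time and is no camera call; for the wrist camera it gives the pose at the moment of the call.
A pose or a line that the arm cannot do raises MotionError and nothing moves.
- sign_off(): hands the job in, once; it reports no verdict.
Trained networks look in the newest picture that a camera, given by its name, has taken for a name from the list of things; names that differ only in an ending like _2 or _b are one class to them, and where a whole thing is asked for, a point or a joint stands for the part that bears it (a point fixed in the world has none). Each returns a list of dicts, best first, with "confidence" (0 to 1); they miss things now and then, are a little off and sometimes report something else, mostly with a low value. They report only what shows in the picture. A call takes as long as a camera call. They do not tell look-alikes from the thing itself.
- look_for(camera, name): "at" ([column, row] in pixels, amid what is visible of it).
- tip_of(camera, name): "at" ([column, row] in pixels: a listed point, or the origin of a listed thing).
Readings, each from a call of its own:
- read_time_s(): time.
- read_qpos(): joint angles.
- read_joint_vel(): joint speeds.
- read_effort(): joint torques, N m.
- read_eef_pos(): TCP position.
- read_tcp_rot(): TCP orientation.
- read_ft_force(): force on the tool from outside, world axes, zero at the start.
- read_ft_torque(): the same for the moment, N m.
- read_finger_gap(): finger opening in m.
Only numpy, scipy, OpenCV 4.12 (cv2) and the standard library are available. Lean on these libraries where they do the work, as an engineer would, in place of code of your own. Each camera call takes 0.05 s, during which the arm holds its last target. There are 200 camera calls.

## Working session

There is one attempt and no reset: what is moved stays moved. The work goes in short steps, each a Python script; the robot and the scene stay as the last script left them, time stands still between calls to the robot, and variables do not carry over. Pictures are saved under pics/ and viewed, about 8 in all and at most 12, crops included, and the job is handed in when it is done.

```bash
ls; mkdir -p pics; cat > h.py <<'E'
import numpy as np, cv2
from bench import *
from scipy.spatial.transform import Rotation as R
def snap(c,fn=None):
    P=camera_params(c); im=read_camera(c)
    if fn: cv2.imwrite('pics/'+fn,im[:,:,::-1])
    return im,P
def ray(P,uv,z):
    T=np.array(P['camera_from_world']);Rm=T[:3,:3];o=-Rm.T@T[:3,3]
    d=Rm.T@np.linalg.inv(np.array(P['K']))@np.array([uv[0],uv[1],1.])
    return o+d*(z-o[2])/d[2]
def proj(P,p):
    T=np.array(P['camera_from_world']);q=np.array(P['K'])@(T[:3,:3]@np.array(p)+T[:3,3]);return q[:2]/q[2]
def down(yaw): # jaw axis (tool y) direction at angle yaw in world
    y=np.array([np.cos(yaw),np.sin(yaw),0]);z=np.array([0,0,-1.]);x=np.cross(y,z)
    return R.from_matrix(np.c_[x,y,z]).as_quat()
E
python3 - <<'E'
from h import *
ims=[]
for c in ('scene','top'):
    im,P=snap(c,c+'1.png'); ims.append(im)
    for n in ('gear_box','drawer_knob','inner_lid','cover','cover_bar','stand_lid','thermometer','boot_brush','cleat','lid_seat'):
        for f in (look_for,tip_of):
            try: print(c,n,f.__name__,[(np.round(d['at']).tolist(),round(d['confidence'],2)) for d in f(c,n)[:4]])
            except Exception as e: print(c,n,f.__name__,e)
print(read_eef_pos(),read_tcp_rot(),read_time_s())
T=np.array(P['camera_from_world']);print(np.round(T,3).tolist(),np.round(P['K'],1).tolist())
E
```

```text
pics
scene gear_box call []
scene gear_box call [([308.0, 228.0], 0.85)]
scene drawer_knob call [([319.0, 194.0], 0.57)]
scene drawer_knob call [([321.0, 190.0], 0.69)]
scene inner_lid call [([203.0, 204.0], 0.65)]
scene inner_lid call []
scene cover call [([223.0, 240.0], 0.92), ([245.0, 184.0], 0.68), ([202.0, 195.0], 0.63), ([209.0, 169.0], 0.5)]
scene cover call [([224.0, 244.0], 0.82), ([201.0, 198.0], 0.78), ([208.0, 170.0], 0.67)]
scene cover_bar call [([203.0, 193.0], 0.92), ([220.0, 243.0], 0.69), ([248.0, 187.0], 0.68), ([205.0, 169.0], 0.51)]
scene cover_bar call [([221.0, 241.0], 0.84), ([249.0, 181.0], 0.7), ([204.0, 189.0], 0.69)]
scene stand_lid call [([391.0, 225.0], 0.82)]
scene stand_lid call [([390.0, 226.0], 0.84), ([323.0, 191.0], 0.43), ([137.0, 198.0], 0.38)]
scene thermometer call [([137.0, 195.0], 0.92)]
scene thermometer call [([138.0, 198.0], 0.95)]
scene boot_brush call [([375.0, 176.0], 0.97), ([204.0, 207.0], 0.72)]
scene boot_brush call [([372.0, 182.0], 0.6)]
scene cleat call []
scene cleat call [([201.0, 190.0], 0.52)]
scene lid_seat call [([311.0, 21
[... 886 characters left out ...]
.81)]
top stand_lid call [([112.0, 200.0], 0.95), ([411.0, 208.0], 0.5)]
top thermometer call [([412.0, 205.0], 0.97)]
top thermometer call [([409.0, 206.0], 0.66)]
top boot_brush call [([121.0, 257.0], 0.68), ([330.0, 212.0], 0.59)]
top boot_brush call [([122.0, 255.0], 0.67)]
top cleat call []
top cleat call [([203.0, 201.0], 0.47)]
top lid_seat call [([198.0, 184.0], 0.57)]
top lid_seat call [([196.0, 172.0], 0.85)]
[0.24577262 0.60176773 0.25026603] [ 1.92678374e-01  9.81261964e-01  7.40025669e-06 -3.34107895e-05] 2.1
[[0.023, -1.0, -0.016, 0.01], [-0.985, -0.019, -0.17, 0.58], [0.169, 0.02, -0.985, 1.092], [0.0, 0.0, 0.0, 1.0]] [[376.0, 0.0, 255.2], [0.0, 376.0, 197.3], [0.0, 0.0, 1.0]]
```

```bash
python3 - <<'E'
import cv2
a=cv2.imread('pics/top1.png')[110:300,60:460];cv2.imwrite('pics/t1c.png',cv2.resize(a,None,fx=2,fy=2,interpolation=cv2.INTER_CUBIC))
a=cv2.imread('pics/scene1.png')[130:300,100:440];cv2.imwrite('pics/s1c.png',cv2.resize(a,None,fx=2.3,fy=2.3,interpolation=cv2.INTER_CUBIC))
E
```

```text
(no output)
```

View pics/t1c.png

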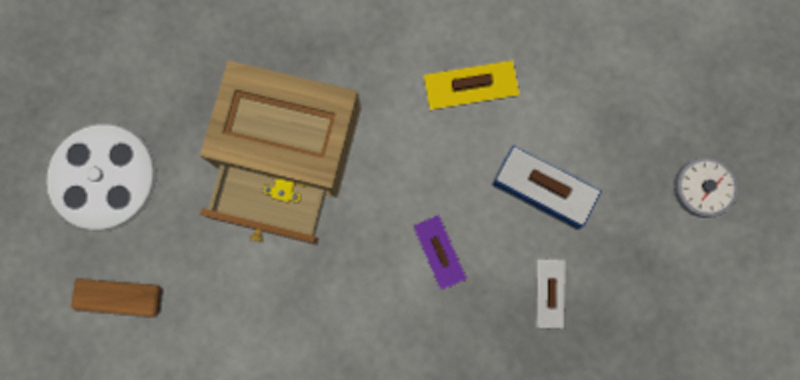

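View pics/s1c.png

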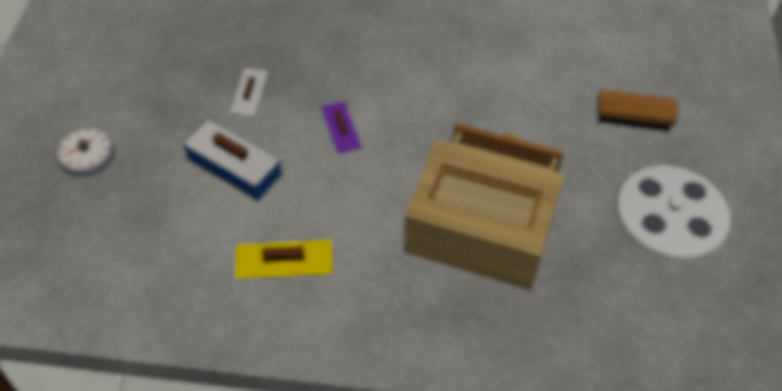

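Top view, full-frame pixels. Candidates for the lid are the large white plate with blue sides (334,204), the small white plate (335,257), the purple one (280,236) and the yellow one (296,152). I choose (334,204): it is white, the largest, and has the blue lid under it. The box is at about (200,172) with its drawer knob at about (189,228), facing the robot. Next I'll take wrist close-ups.

```bash
python3 - <<'E'
from h import *
im,P=snap('top')
b=lambda x,y:(60+x/2,110+y/2)
for n,uv,z in [('lid',b(548,187),.045),('bar',b(550,183),.067),('knob',b(257,237),.034),('o1',b(233,93),.1),('o2',b(334,118),.1),('o3',b(327,157),.1),('o4',b(227,130),.1),('c1',b(230,62),.1),('c2',b(358,93),.1),('c3',b(334,190),.1),('c4',b(203,157),.1),('small',b(551,294),.005),('purple',b(440,252),.005)]:
    print(n,np.round(ray(P,uv,z),3))
c=ray(P,b(548,187),.045)
print(read_time_s())
move_ptp([c[0]-.06,c[1],.32],down(np.radians(60)))
im,P=snap('wrist','w1.png');print(proj(P,[c[0],c[1],.045]),read_time_s(),np.round(np.linalg.inv(P['camera_from_world']),3).tolist())
E
```

```text
lid [ 0.566 -0.216  0.045]
bar [ 0.568 -0.215  0.067]
knob [0.482 0.224 0.034]
o1 [0.689 0.258 0.1  ]
o2 [0.654 0.106 0.1  ]
o3 [0.595 0.115 0.1  ]
o4 [0.633 0.263 0.1  ]
c1 [0.737 0.265 0.1  ]
c2 [0.692 0.072 0.1  ]
c3 [0.547 0.103 0.1  ]
c4 [0.591 0.296 0.1  ]
small [ 0.406 -0.227  0.005]
purple [ 0.467 -0.056  0.005]
2.15
[270.23528445 184.40661773] 5.225 [[0.498, 0.822, 0.278, 0.436], [0.867, -0.472, -0.16, -0.175], [-0.0, 0.32, -0.947, 0.444], [0.0, 0.0, 0.0, 1.0]]
```

View pics/w1.png

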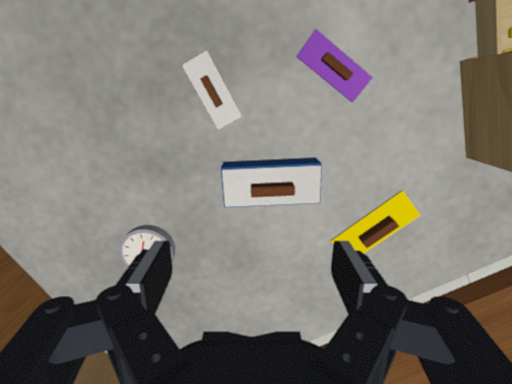

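The wrist view shows the white cover on the blue lid with its bar at (271,187). The small white (212,90), purple (335,65) and yellow (378,230) decoys are all clearly separate, so the choice is confirmed. Now I'll fit its pose and look at the box.

```bash
cat >> h.py <<'E'
def fitplate(im,P,guess,z):
    hsv=cv2.cvtColor(im,cv2.COLOR_RGB2HSV)
    m=((hsv[...,1]<40)&(hsv[...,2]>165)).astype(np.uint8)
    m=cv2.morphologyEx(m,cv2.MORPH_CLOSE,np.ones((9,9)))
    n,l,st,ce=cv2.connectedComponentsWithStats(m)
    u=proj(P,[*guess,z]); 
    k=min((i for i in range(1,n) if st[i,4]>500),key=lambda i:np.hypot(*(ce[i]-u)))
    c=max(cv2.findContours((l==k).astype(np.uint8),0,2)[0],key=cv2.contourArea)[:,0]
    w=np.array([ray(P,p,z)[:2] for p in c])
    (cx,cy),(a,b),t=cv2.minAreaRect((w*1000).astype(np.float32))
    if a>b: t+=90; a,b=b,a   # t = direction of short side
    return np.array([cx,cy])/1000,(a,b),t
E
python3 - <<'E'
from h import *
im=cv2.imread('pics/w1.png')[:,:,::-1].copy();P=camera_params('wrist')
print('lid',fitplate(im,P,[.566,-.216],.045))
look_for
im,P=snap('wrist')
print([(ray(P,d['at'],.056)) for d in tip_of('wrist','cover_bar')])
im2,P2=snap('top');print('top',fitplate(im2,P2,[.566,-.216],.045))
# over the box
move_ptp([.555,.17,.33],down(np.radians(76)))
im,P=snap('wrist','w2.png');print(read_time_s())
for n in ('lid_seat','drawer_knob'):
    print(n,[(np.round(d['at']),d['confidence'],np.round(ray(P,d['at'],.09 if n=='lid_seat' else .034),4)) for d in tip_of('wrist',n)])
import pickle;pickle.dump(P,open('P2.pkl','wb'))
E
```

```text
lid (array([ 0.6141922, -0.1156127]), (258.9235534667969, 330.20465087890625), 10.939983367919922)
[array([ 0.4080028 , -0.21803387,  0.056     ]), array([ 0.56586208, -0.21784504,  0.056     ]), array([ 0.71521504, -0.10810915,  0.056     ]), array([ 0.46334566, -0.06412965,  0.056     ])]
top (array([ 0.56913367, -0.21534277]), (55.940032958984375, 142.22998046875), 152.1689682006836)
6.875
lid_seat [(array([279., 214.]), 0.73, array([0.647 , 0.1851, 0.09  ]))]
drawer_knob [(array([279.,  85.]), 0.86, array([0.4788, 0.2273, 0.034 ]))]
```

View pics/w2.png

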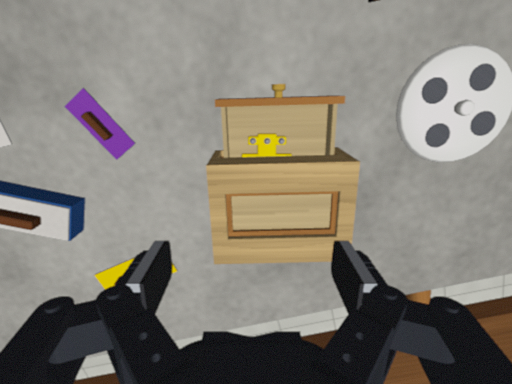

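The box from the wrist: top-face corners at about (208,163), (358,162), (354,261), (213,263), opening frame at about (226..338, 192..238), knob tip at (279,85). Fit by model next.

```bash
python3 - <<'E'
from h import *
import pickle
P=pickle.load(open('P2.pkl','rb'))
t=[(208,163),(358,162),(354,261),(213,263)];o=[(227,194),(338,192.5),(334,236),(229,238)]
for L in (t,o):
    w=np.array([ray(P,p,.1)[:2] for p in L]);print(np.round(w,4).tolist(),w.mean(0),[round(np.hypot(*(w[i]-w[(i+1)%4])),4) for i in range(4)],[round(np.degrees(np.arctan2(*(w[i]-w[j])[::-1])),1) for i,j in((1,0),(2,3),(0,3),(1,2))])
a=cv2.imread('pics/w2.png')[75:275,195:370];cv2.imwrite('pics/w2c.png',cv2.resize(a,None,fx=3,fy=3,interpolation=cv2.INTER_CUBIC))
E
```

```text
[[0.5489, 0.111], [0.5953, 0.3], [0.743, 0.2754], [0.6955, 0.0737]] [0.6456748  0.19003347] [np.float64(0.1947), np.float64(0.1497), np.float64(0.2072), np.float64(0.1513)] [np.float64(76.2), np.float64(76.8), np.float64(165.8), np.float64(170.5)]
[[0.5963, 0.1232], [0.6308, 0.2686], [0.6948, 0.2533], [0.6613, 0.1078]] [0.64581622 0.18821097] [np.float64(0.1495), np.float64(0.0658), np.float64(0.1493), np.float64(0.0669)] [np.float64(76.6), np.float64(77.0), np.float64(166.7), np.float64(166.5)]
```

View pics/w2c.png

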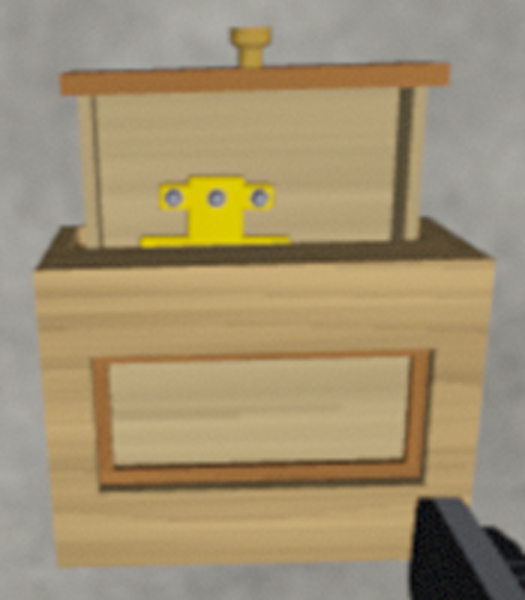

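```bash
python3 - <<'E'
from h import *
import pickle
from scipy.optimize import least_squares
P=pickle.load(open('P2.pkl','rb'))
# box frame: x forward (away from drawer); image left = -y world
obs=[((-.075,-.1,.1),(36,270)),((-.075,.1,.1),(494,258)),((.075,-.1,.1),(57,566)),((-.0345,-.0775,.1),(93,357)),((-.0345,.0775,.1),(434,349)),((.0345,.0775,.1),(424,481)),((.0345,-.0775,.1),(99,489))]
px=np.array([(195+u/3,75+v/3) for _,(u,v) in obs])
def pr(s,p):
    c,si=np.cos(s[2]),np.sin(s[2]);return proj(P,[s[0]+c*p[0]-si*p[1],s[1]+si*p[0]+c*p[1],p[2]])
f=lambda s:(np.array([pr(s,o[0]) for o in obs])-px).ravel()
r=least_squares(f,[.645,.188,-.23],loss='soft_l1');print(r.x,np.degrees(r.x[2]),np.round(f(r.x).reshape(-1,2),1).tolist())
s=r.x;k=ray(P,(195+250/3,75+32/3),.036)[:2]-s[:2];c,si=np.cos(s[2]),np.sin(s[2]);kb=[c*k[0]+si*k[1],-si*k[0]+c*k[1]]
print('knob in box',kb,'drawer',-kb[0]-.093)
np.save('box.npy',s)
ux=np.array([c,si,0])
q=lambda tilt:(lambda z:R.from_matrix(np.c_[np.cross([-si,c,0],z),[-si,c,0],z]).as_quat())(np.array([c*np.sin(tilt),si*np.sin(tilt),-np.cos(tilt)]))
for tl in (0,.35,.5):
    for d in (-.1,0,.11):
        p=np.array([*s[:2],0.05])+ux*(kb[0]+d);print(tl,d,np.round(inverse_kinematics(p,q(tl)),2) if inverse_kinematics(p,q(tl)) is not None else None)
E
```

```text
[ 0.64581149  0.18893039 -0.22219716] -12.730959696543135 [[-0.8, -0.2], [0.6, 0.0], [0.0, -0.0], [-0.9, -0.4], [0.8, -0.5], [0.4, 1.1], [-0.2, 0.9]]
knob in box [np.float64(-0.17059791620822407), np.float64(-0.0007543099934660749)] drawer 0.07759791620822407
0 -0.1 [-1.65  0.69  1.18  2.23 -0.91  0.85  1.49]
0 0 [-1.43  0.85  1.19  2.06 -1.    0.98  1.65]
0 0.11 [-1.19  0.93  1.11  1.83 -0.98  1.05  1.68]
0.35 -0.1 [-1.9   0.61  1.18  2.38 -0.7   0.4   1.14]
0.35 0 [-1.62  0.71  1.13  2.24 -0.91  0.47  1.47]
0.35 0.11 [-1.4   0.88  1.15  2.05 -1.1   0.61  1.72]
0.5 -0.1 [-2.02  0.7   1.2   2.43 -0.72  0.28  1.04]
0.5 0 [-1.7   0.71  1.11  2.3  -0.86  0.27  1.36]
0.5 0.11 [-1.45  0.84  1.1   2.13 -1.14  0.38  1.73]
```

```bash
python3 - <<'E'
from h import *
s=np.load('box.npy');c,si=np.cos(s[2]),np.sin(s[2]);tl=.35
z=np.array([c*np.sin(tl),si*np.sin(tl),-np.cos(tl)]);y=np.array([-si,c,0]);q=R.from_matrix(np.c_[np.cross(y,z),y,z]).as_quat()
B=lambda x,h:[s[0]+c*x,s[1]+si*x,h]
move_gripper(0.0,40)
move_ptp(B(-.225,.14),q)
movel(B(-.225,.046),speed=.15)
movel(B(-.195,.046),speed=.1); f0=read_ft_force();print(f0)
movel(B(-.118,.046),speed=.1); print(read_ft_force()-f0,read_time_s())
for x in (-.115,-.112,-.110,-.108,-.106,-.104,-.102,-.100,-.098):
    movel(B(x,.046),speed=.03); f=np.dot(read_ft_force()-f0,[c,si,0]);e=read_eef_pos();print(x,round(f,2),np.round(np.dot(e[:2]-s[:2],[c,si]),4))
    if f<-8: break
print(read_time_s())
movel(B(-.2,.046),speed=.2);movel(B(-.2,.2),speed=.3)
c_=[.567,-.217]
move_gripper(.085)
move_ptp([c_[0]-.06,c_[1]+.02,.27],down(np.radians(62)))
im,P=snap('wrist','w3.png');
hsv=cv2.cvtColor(im,cv2.COLOR_RGB2HSV);u=proj(P,[*c_,.045]);print(u,hsv[int(u[1])+12,int(u[0])],hsv[100,60],read_time_s())
import pickle;pickle.dump(P,open('P3.pkl','wb'))
E
```

```text
[-0.38846302  0.26984891 -0.11032905]
[ 0.50459664 -0.41984602  0.30472127] 10.8333
-0.115 -0.63 -0.1154
-0.112 -0.37 -0.1119
-0.11 -0.13 -0.1099
-0.108 -6.25 -0.1096
-0.106 -8.78 -0.1094
12.0833
[257.57585002 203.85732771] [ 12 165 102] [ 26  12 147] 17.0917
```

```bash
python3 - <<'E'
from h import *
import pickle
P=pickle.load(open('P3.pkl','rb'));im=cv2.imread('pics/w3.png')[:,:,::-1].copy()
hsv=cv2.cvtColor(im,cv2.COLOR_RGB2HSV);g=hsv[...,2].astype(int)
u=proj(P,[.567,-.217,.045]).astype(int)
print(hsv[u[1],u[0]-50:u[0]+60:8].tolist())
m=((hsv[...,1]<30)&(g>185)).astype(np.uint8);m=cv2.morphologyEx(m,cv2.MORPH_CLOSE,np.ones((5,5)))
n,l,st,ce=cv2.connectedComponentsWithStats(m)
for i in range(1,n):
    if st[i,4]>150:
        cc=max(cv2.findContours((l==i).astype(np.uint8),0,2)[0],key=cv2.contourArea)[:,0]
        w=np.array([ray(P,p,.045)[:2] for p in cc]);print(st[i],ce[i],cv2.minAreaRect((w*1000).astype(np.float32)))
a=cv2.resize(im[130:280,170:370],None,fx=3,fy=3,interpolation=cv2.INTER_CUBIC);cv2.imwrite('pics/w3c.png',a[:,:,::-1])
E
```

```text
[[19, 10, 207], [17, 9, 205], [19, 10, 207], [25, 7, 207], [11, 145, 37], [10, 160, 35], [11, 207, 37], [13, 221, 30], [12, 184, 36], [11, 177, 39], [19, 10, 202], [17, 9, 202], [19, 10, 201], [15, 10, 202]]
[ 163   52   65   87 2139] [195.22066386  94.51332398] ((410.7530822753906, -218.5309295654297), (37.369728088378906, 92.67125701904297), 87.85820770263672)
[ 205  185  109   41 3369] [258.58444642 203.39566637] ((569.3385620117188, -216.4775390625), (143.7020263671875, 57.72612762451172), 62.98594665527344)
[ 93 250  42  39 882] [109.76643991 265.11904762] ((553.234375, -453.66644287109375), (43.73114013671875, 74.69493865966797), 24.821990966796875)
```

View pics/w3c.png

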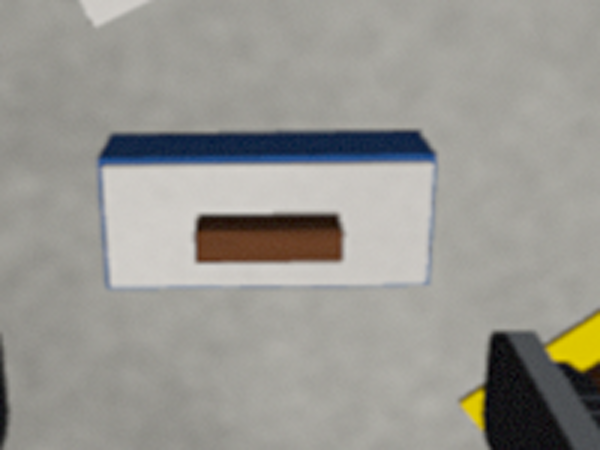

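The close crop shows the white cover nested on the blue lid, bar level and centred, with an even blue rim. The fit is (0.5693, -0.216) with the long axis at 63°, and it agrees with the top camera. Grasping.

```bash
python3 - <<'E'
from h import *
s=np.load('box.npy');C=[.5693,-.216]
best=None
for k in (0,180):
    qa=down(np.radians(-27.2+k));qb=down(s[2]+np.radians(k))
    a=[inverse_kinematics([*C,h],qa) for h in (.033,.2)];b=[inverse_kinematics([*s[:2],h],qb) for h in (.122,.2)]
    print(k,[None if v is None else np.round(v,2).tolist() for v in a+b])
    if all(v is not None for v in a+b):
        j=abs(np.array(a+b)[:,6]).max()
        if best is None or j<best[0]: best=(j,k)
k=best[1];np.save('k.npy',k);qa=down(np.radians(-27.2+k))
move_ptp([*C,.16],qa);movel([*C,.06],speed=.15);print(read_ft_force());movel([*C,.033],speed=.06);print(read_ft_force(),read_eef_pos())
move_gripper(.05,50);print('gap',read_finger_gap(),read_time_s())
f0=read_ft_force();movel([*C,.09],speed=.06);pause(.2);print('gap',read_finger_gap(),read_ft_force()-f0)
movel([*C,.18],speed=.15)
snap('scene','s4.png')
print(read_time_s())
E
python3 -c "
import cv2;a=cv2.imread('pics/s4.png')[130:300,100:440];cv2.imwrite('pics/s4c.png',cv2.resize(a,None,fx=2.3,fy=2.3))"
```

```text
0 [[-0.55, 1.06, 1.22, 1.87, -1.14, 1.12, 0.65], [-0.65, 0.94, 1.48, 1.79, -0.97, 1.37, 0.57], [-1.16, 1.08, 1.35, 1.67, -1.09, 1.33, 0.17], [-1.18, 1.03, 1.45, 1.62, -1.03, 1.44, 0.15]]
180 [[0.61, 0.61, -0.39, 1.81, 0.32, 0.78, 2.72], [0.61, 0.39, -0.39, 1.73, 0.16, 1.06, 2.83], [-0.7, 0.6, 0.48, 1.65, -0.32, 0.97, 2.81], [-0.7, 0.5, 0.48, 1.6, -0.25, 1.1, 2.76]]
[ 0.08339031 -0.09981658 -0.28260665]
[ 1.0275904  -0.3955502   0.16872468] [ 0.56909065 -0.21605749  0.03271402]
gap 0.06304720025843055 19.975
gap 0.06274547848480133 [ 0.09772606 -0.58716457 -7.66715897]
22.075
```

View pics/s4c.png

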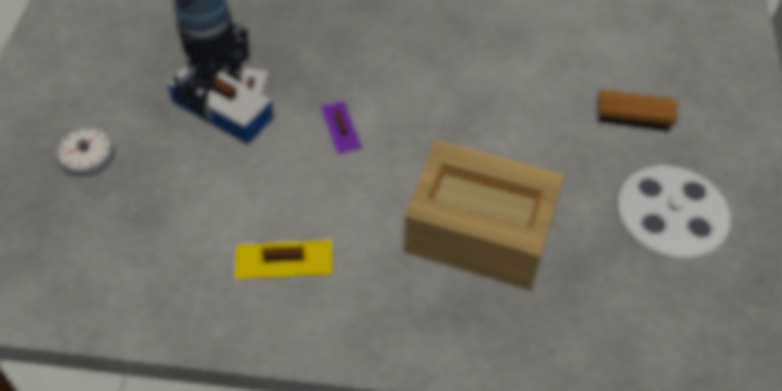

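The lid is held level, weight about 7.7 N, with the cover on. The drawer is flush in the box and the other items are undisturbed. Carrying it over the box.

```bash
python3 - <<'E'
from h import *
import pickle
s=np.load('box.npy');k=int(np.load('k.npy'));qb=down(s[2]+np.radians(k))
e=read_eef_pos();movel([*e[:2],.2],speed=.15)
movel([*s[:2],.2],qb,speed=.13)
movel([*s[:2],.145],speed=.08);pause(.2)
print(read_finger_gap(),read_ft_force(),read_eef_pos(),read_time_s())
im,P=snap('wrist','w5.png');pickle.dump(P,open('P5.pkl','wb'))
c,si=np.cos(s[2]),np.sin(s[2])
# expected pixels: opening corners & lid corners
for x,y in ((-.0345,.0775),(.0345,.0775),(-.0345,-.0775),(.0345,-.0775)):
    print((x,y),np.round(proj(P,[s[0]+c*x-si*y,s[1]+si*x+c*y,.1])),np.round(proj(P,[s[0]+c*x*32/34.5-si*y*75/77.5,s[1]+si*x*32/34.5+c*y*75/77.5,.112])))
E
```

```text
0.06300179155569718 [ 0.10450203  0.09978352 -3.58870763] [0.64626452 0.18886016 0.14585161] 26.7083
(-0.0345, 0.0775) [188. 100.] [188. 105.]
(0.0345, 0.0775) [307. 100.] [306. 105.]
(-0.0345, -0.0775) [203. 313.] [203. 323.]
(0.0345, -0.0775) [294. 313.] [293. 323.]
```

View pics/w5.png

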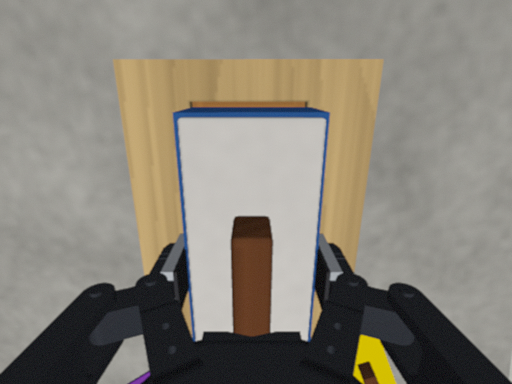

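```bash
python3 - <<'E'
from h import *
import pickle
P=pickle.load(open('P5.pkl','rb'));im=cv2.imread('pics/w5.png')[:,:,::-1].copy()
s=np.load('box.npy');c,si=np.cos(s[2]),np.sin(s[2])
e=np.array([.64626,.18886])
bx=lambda p,o:np.round(np.array([c*(p[0]-o[0])+si*(p[1]-o[1]),-si*(p[0]-o[0])+c*(p[1]-o[1])])*1000,1)
print('opening',[bx(ray(P,p,.1),e) for p in ((190,101),(308,101))])
print('boxtop',[bx(ray(P,p,.1),e) for p in ((114,60),(383,60))])
print('rim',[bx(ray(P,p,.1525),e) for p in ((174.5,114),(329,113.5),(181,200),(325,200))])
a=cv2.resize(im[85:135,160:345],None,fx=4,fy=4,interpolation=cv2.INTER_CUBIC)
cv2.imwrite('pics/w5c.png',a[:,:,::-1])
E
```

```text
opening [array([-33.9,  76.7]), array([34.6, 76.7])]
boxtop [array([-74.7,  98.5]), array([74.9, 98.6])]
rim [array([-29.6,  73.4]), array([33.3, 73.6]), array([-30. ,  35.7]), array([34.9, 35.7])]
```

View pics/w5c.png

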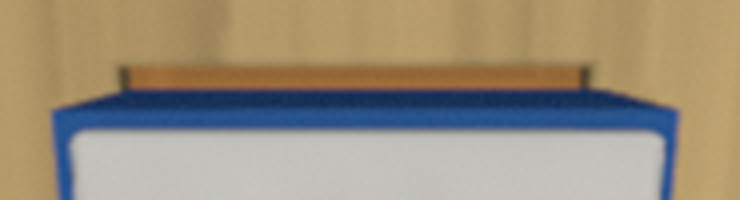

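The lid and opening edges are parallel. Both seen by the same camera, the opening sits about 1.5 mm to -x of the held lid and the y fit is good. Correcting, then lowering under force watch.

```bash
python3 - <<'E'
from h import *
s=np.load('box.npy');c,si=np.cos(s[2]),np.sin(s[2])
bx=lambda p:np.round(np.array([c*(p[0]-s[0])+si*(p[1]-s[1]),-si*(p[0]-s[0])+c*(p[1]-s[1])])*1000,1)
e=read_eef_pos();dx,dy=-.0015,.0002
cmd=np.array(s[:2])+[c*dx-si*dy,si*dx+c*dy]
movel([*cmd,.136],speed=.04);pause(.2);f0=read_ft_force();print(f0,bx(read_eef_pos()),read_eef_pos()[2])
for z in np.arange(.134,.1185,-.0015):
    movel([*cmd,z],speed=.02);f=read_ft_force()-f0;p=read_eef_pos()
    print(round(z,4),round(p[2],4),bx(p),np.round([c*f[0]+si*f[1],-si*f[0]+c*f[1],f[2]],2),np.round(read_ft_torque(),2))
    if f[2]>5: break
print(read_time_s(),read_finger_gap())
E
```

```text
[ 0.23011102 -0.65415075 -3.79469783] [-1.4  0.1] 0.13614871176025725
0.134 0.1338 [-1.6  0.2] [-0.62  0.66 -0.26] [-0.02  0.   -0.03]
0.1325 0.1323 [-1.6  0.2] [ 0.31  0.75 -0.08] [-0.   -0.02 -0.06]
0.131 0.1308 [-1.6  0.2] [-0.87  1.09 -0.88] [0.06 0.03 0.  ]
0.1295 0.1294 [-1.6  0.2] [-0.45  0.72 -0.42] [ 0.01 -0.08  0.01]
0.128 0.1278 [-1.6  0.2] [-0.11  0.8   0.52] [-0.06 -0.03  0.03]
0.1265 0.1263 [-1.6  0.2] [-0.49  1.48 -1.01] [-0.01 -0.01 -0.03]
0.125 0.1248 [-1.6  0.2] [-0.84  0.44  0.49] [ 0.01 -0.04 -0.04]
0.1235 0.1238 [-1.2  0.2] [0.86 0.56 0.25] [-0.01 -0.07  0.  ]
0.122 0.1237 [-1.2  0.2] [-2.84  1.48  9.69] [ 0.13  0.78 -0.  ]
29.5833 0.06278772590104932
```

Contact came at the ledge height, not the top-face height (which would be 0.133), so the lid is in the opening. Easing off, releasing and checking.

```bash
python3 - <<'E'
from h import *
p=read_eef_pos();movel([p[0],p[1],.1232],speed=.02);print(read_ft_force())
move_gripper(.085);pause(.2);print(read_ft_force(),read_finger_gap())
s=np.load('box.npy');c,si=np.cos(s[2]),np.sin(s[2])
movel([p[0],p[1],.2],speed=.12)
k=int(np.load('k.npy'))
movel([s[0]-si*-.06,s[1]+c*-.06,.25],speed=.2)
im,P=snap('wrist','w6.png');import pickle;pickle.dump(P,open('P6.pkl','wb'));print(read_time_s())
im2,_=snap('scene','s6.png')
a=cv2.resize(im2[170:270,250:390],None,fx=2.8,fy=2.8,interpolation=cv2.INTER_CUBIC);a=cv2.resize(a,(392,384));cv2.imwrite('pics/c6.png',np.hstack([im[:,60:450],a])[:,:,::-1])
E
```

```text
[-2.31450599  0.40779713  2.99635745]
[ 0.03737755 -0.34400304 -0.63146772] 0.08520829435859846
31.775
```

View pics/c6.png

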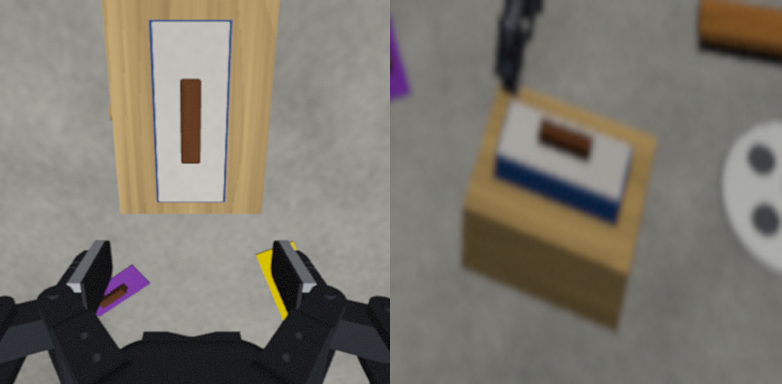

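The lid sits in the opening, parallel to it, with an even margin and the cover on. In the scene view the box is closed. I'll check heights numerically and locate the bar.

```bash
python3 - <<'E'
from h import *
import pickle
P=pickle.load(open('P6.pkl','rb'));im=cv2.imread('pics/w6.png')[:,:,::-1].copy()
s=np.load('box.npy');c,si=np.cos(s[2]),np.sin(s[2])
bx=lambda p:np.round(np.array([c*(p[0]-s[0])+si*(p[1]-s[1]),-si*(p[0]-s[0])+c*(p[1]-s[1])])*1000,1)
hsv=cv2.cvtColor(im,cv2.COLOR_RGB2HSV)
m=((hsv[...,1]<30)&(hsv[...,2]>180)).astype(np.uint8)
n,l,st,ce=cv2.connectedComponentsWithStats(m);i=1+np.argmax(st[1:,4]);m=(l==i).astype(np.uint8)
cc=max(cv2.findContours(m,0,2)[0],key=cv2.contourArea)
full=cv2.drawContours(np.zeros_like(m),[cc],-1,1,-1)
for nm,msk,z in (('plate',full,.135),('plate+10',full,.145),('bar',full-m,.157)):
    msk=cv2.morphologyEx(msk,cv2.MORPH_OPEN,np.ones((3,3)))
    q=max(cv2.findContours(msk,0,2)[0],key=cv2.contourArea)[:,0]
    w=np.array([ray(P,p,z)[:2] for p in q]);r=cv2.minAreaRect((w*1000).astype(np.float32));print(nm,r,bx(np.array(r[0])/1000))
E
```

```text
plate ((646.4498291015625, 188.75357055664062), (143.6731719970703, 58.05843734741211), 77.30382537841797) [ 0.7 -0. ]
plate+10 ((646.7037963867188, 189.67442321777344), (137.6579132080078, 55.62767791748047), 77.3038330078125) [0.7 0.9]
bar ((646.2772216796875, 188.82977294921875), (63.267555236816406, 16.49659538269043), 77.86764526367188) [0.5 0. ]
```

Plate size at the seated height matches the size measured on the bench, so the lid is seated flat, aligned at 77.3°. Gripping the bar and lifting gently.

```bash
python3 - <<'E'
from h import *
s=np.load('box.npy');c,si=np.cos(s[2]),np.sin(s[2]);k=int(np.load('k.npy'));q=down(s[2]+np.radians(k))
dx=-.0011;t=np.array(s[:2])+[c*dx,si*dx]
move_gripper(.05);movel([*t,.2],q,speed=.15)
movel([*t,.165],speed=.06);pause(.1);f0=read_ft_force();movel([*t,.1575],speed=.03);print(read_eef_pos(),read_ft_force()-f0)
move_gripper(.0,30);pause(.2);print('gap',read_finger_gap(),read_ft_force()-f0)
movel([*t,.1615],speed=.02);pause(.2);print('gap',read_finger_gap(),read_ft_force()-f0,read_time_s())
im,_=snap('scene');im2,P=snap('wrist')
a=cv2.resize(im[170:270,250:390],(392,384),interpolation=cv2.INTER_CUBIC);cv2.imwrite('pics/c7.png',np.hstack([im2[:,60:450],a])[:,:,::-1])
E
```

```text
[0.64453679 0.18922791 0.15711791] [ 0.39342821  0.16672642 -0.62534378]
gap 0.014820156015642847 [ 1.46571865 -0.62886056  0.22207281]
gap 0.015165814406126105 [ 1.43124453 -0.57484784 -2.31534849] 35.3167
```

View pics/c7.png

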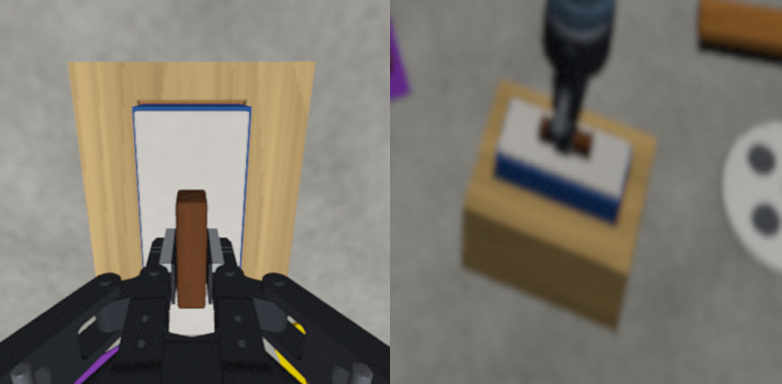

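Both views show the bar held and the cover about 4 mm up, but the lift force (~2.5 N) and a 1.5 N side load suggest the step is rubbing on the rim. I'll average the force and relieve the side load before going higher.

```bash
python3 - <<'E'
from h import *
s=np.load('box.npy');c,si=np.cos(s[2]),np.sin(s[2])
def F():
    a=[]
    for _ in range(12): a.append(read_ft_force());pause(.02)
    f=np.mean(a,0);return np.round([c*f[0]+si*f[1],-si*f[0]+c*f[1],f[2]],2)
print(F(),read_eef_pos())
p=read_eef_pos()
for d in (.0005,.001,.0015):
    movel([p[0]+c*d,p[1]+si*d,.1615],speed=.02);print(d,F())
im2,P=snap('wrist');cv2.imwrite('pics/c8.png',cv2.resize(im2[85:135,180:330],None,fx=5,fy=5,interpolation=cv2.INTER_CUBIC)[:,:,::-1]);print(read_time_s())
import pickle;pickle.dump(P,open('P8.pkl','wb'))
E
```

```text
[-0.08  0.17 -1.56] [0.64471505 0.18917406 0.16147312]
0.0005 [-0.07 -0.06 -1.51]
0.001 [-0.02 -0.05 -1.55]
0.0015 [-0.01 -0.04 -1.5 ]
37.0167
```

View pics/c8.png

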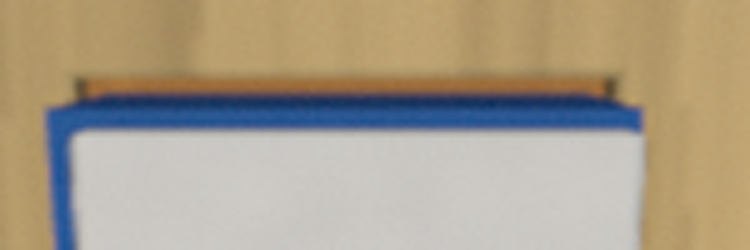

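The averaged load is about 1.3 N against about 3.5 N for the whole assembly, with no side force. The cover moved with the tool while the blue lid stayed put, so it is the cover alone. Lifting.

```bash
python3 - <<'E'
from h import *
s=np.load('box.npy');c,si=np.cos(s[2]),np.sin(s[2])
p=read_eef_pos();p=[p[0]-c*.0012,p[1]-si*.0012]
movel([*p,.1615],speed=.02);movel([*p,.18],speed=.04);movel([*p,.259],speed=.08);pause(.3)
print(np.mean([read_ft_force() for _ in range(10)],0),read_finger_gap(),read_eef_pos(),read_time_s())
im,_=snap('scene');im2,P=snap('wrist');im3,_=snap('top')
a=cv2.resize(im[150:270,240:400],(400,300),interpolation=cv2.INTER_CUBIC);b=cv2.resize(im3[120:240,130:290],(400,300),interpolation=cv2.INTER_CUBIC)
cv2.imwrite('pics/c9.png',np.hstack([a,b])[:,:,::-1])
cv2.imwrite('pics/w9.png',im2[:,:,::-1])
E
```

```text
[-0.29446614 -0.09599776 -1.43671371] 0.015174235976149206 [0.64485885 0.18912983 0.25859675] 39.3167
```

The picture limit is reached, so I'll check numerically: blue lid outline against prediction, knob position, and the raised cover.

```bash
python3 - <<'E'
from h import *
s=np.load('box.npy');c,si=np.cos(s[2]),np.sin(s[2])
W=lambda x,y,z:[s[0]+c*x-si*y,s[1]+si*x+c*y,z]
for cam in('scene','top','wrist'):
    im,P=snap(cam);hsv=cv2.cvtColor(im,cv2.COLOR_RGB2HSV)
    m=((hsv[...,0]>100)&(hsv[...,0]<125)&(hsv[...,1]>130)&(hsv[...,2]>40)).astype(np.uint8)
    pr=np.array([proj(P,W(x,y,z)) for x in(-.033,.031) for y in(-.075,.075) for z in(.1,.13)])
    lo=np.maximum(pr.min(0)-12,0).astype(int);hi=(pr.max(0)+12).astype(int)
    sub=m[lo[1]:hi[1],lo[0]:hi[0]];v,u=np.nonzero(sub)
    print(cam,'pred',pr.min(0).round(),pr.max(0).round(),'blue',len(u),(u.min()+lo[0],v.min()+lo[1],u.max()+lo[0],v.max()+lo[1]) if len(u) else None)
    for n,z,t in(('drawer_knob',.034,W(-.093,0,.034)),('cover_bar',.2465,W(-.001,0,.2465)),('pole_tip_a',.104,W(0,0,.104))):
        print('  ',n,'pred',proj(P,t).round(),[(np.round(d['at']).tolist(),round(d['confidence'],2)) for d in tip_of(cam,n)[:3]])
v=[read_finger_gap(),read_joint_vel()];print(v)
E
```

```text
scene pred [288. 196.] [337. 228.] blue 355 (np.int64(289), np.int64(198), np.int64(334), np.int64(226))
   drawer_knob pred [317. 206.] [([308.0, 228.0], 0.37)]
   cover_bar pred [316. 187.] [([316.0, 188.0], 0.73), ([217.0, 241.0], 0.66), ([246.0, 185.0], 0.66)]
   pole_tip_a pred [312. 214.] [([310.0, 214.0], 0.39)]
top pred [169. 152.] [226. 188.] blue 183 (np.int64(170), np.int64(163), np.int64(225), np.int64(186))
   drawer_knob pred [194. 205.] [([121.0, 257.0], 0.58), ([194.0, 207.0], 0.45)]
   cover_bar pred [189. 158.] [([294.0, 150.0], 0.82), ([187.0, 159.0], 0.77), ([279.0, 229.0], 0.73)]
   pole_tip_a pred [199. 171.] [([199.0, 176.0], 0.61)]
wrist pred [212.  99.] [286. 251.] blue 479 (np.int64(215), np.int64(100), np.int64(286), np.int64(109))
   drawer_knob pred [178. 159.] [([178.0, 159.0], 0.45)]
   cover_bar pred [248. 247.] [([250.0, 249.0], 0.75), ([348.0, 317.0], 0.58)]
   pole_tip_a pred [251. 174.] []
[0.01551544019560291, array([ 2.59675671e-04,  2.72857538e-04, -9.48457771e-04,  1.33838854e-04,
       -7.08750951e-05,  4.91770402e-04,  1.86096621e-04])]
```

The blue lid matches its predicted seated outline in all three cameras. The knob is where a closed drawer puts it, within 2 px in top and wrist, and the bar is at +10 cm. Handing in.

```bash
python3 -c "
from bench import *
sign_off();print(read_time_s())"
```

```text
the job is handed in; nothing more can be done
the job is handed in; nothing more can be done
```

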